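# Register a test bar and hold a loupe in focus over its dimple

### The arm

A 6-joint arm with a two-finger parallel gripper is mounted at the origin on a cart in front of the work surface, level with it; the furniture and walls round the work are solid. World frame = base frame: x ahead of the robot, y to its left, z up, the work surface at z = 0. Lengths are in mm, angles in degrees, forces in N, time in s.
With the tool pointing down it reaches from about 225 to 875 mm from the base axis. Payload 3.4 kg.
Tool frame: the origin (TCP) lies at the very end of the fingers, on their centre line; the grasp point (between the pads) lies 19 mm behind it; z points along the fingers, y is the line along which they close (so a half turn about z gives the same grasp; the last joint's range is limited). The gripper opens to 85 mm and grips with 20 to 120 N. Pads are 22 mm wide; open, the fingers measure 114 mm over their backs; the gripper's body (76 mm by 85 mm) begins 54 mm behind the grasp point. The pads swing forward as they close: fully open they stand 13 mm farther back than shut.
Start: joints at [-81.532, 15.808, 86.224, -0, 77.962, -6.933], TCP at [152.703, -554.387, 231.328] pointing down, gripper open.
Joint ranges: [-165.64, 165.64], [-43.16, 119.46], [12.63, 154.43], [-67.54, 247.53], [6.08, 155.33], [-154.97, 154.97]. Speed limits (degrees/s): [147.25, 147.25, 180, 180, 180, 180].

### API

Orientations are given as [roll, pitch, yaw] about the fixed x, y, z axes, in that order (R = Rz(yaw) Ry(pitch) Rx(roll)).
In Python, from plant import * gives the robot as it stands.
- The arm moves only by the shell command python3 -m crank 'ROWS'. ROWS is JSON, a list of rows, each a list of 3 entries, a list of its own where there are three numbers: the shift along the tool's x, y, z in cm, then the turn about the tool's z in rad, then the opening, from 0 (shut) to 1 (fully open). A call has 1 to 8 rows; each row shifts and turns the commanded pose from where the row before left it, along the tool's axes as they then stand; what a row does not reach is not made up. A row lasts 1/8 s, in which the tool goes at most 62.5 mm and 10.7 degrees, less where a joint would pass 70% of its speed; a pose out of reach is approached as far as the arm can. A call is refused whole if a number of a shift passes 6.25 or a number of a turn 0.188, either way. A call with a gripper value outside its range is refused whole. The fingers move at their own pace and stop on an object; the grip force is fixed at half the most. Time passes only in rows, so rows that do not move let the fingers close. It gives the time, the measured TCP pose, the force, the opening and the grip force at its end, in the units of the state.
- get_state(): the state, without advancing time (a new reading comes with each control period).
- capture(name): name is "side" or "top" or "wrist"; returns a dict with "color" (420x560x3 uint8, red, green, blue), "depth" (420x560 float32, mm along the optical axis (not along the pixel's ray), 0 where there is no reading), "fx", "fy", "cx", "cy" (pixels), "origin" and "orientation" of the camera in the world; the wrist camera has in their place "hand_eye" (4x4, takes a point from camera to tool coordinates, whose origin is the TCP and whose axes are the flange's). Camera axes: x right, y down, z forward; pixel columns grow to the right and rows downward; lengths in mm; the calibration is good to about 2 mm. A picture is of the moment at which its call begins: read the wrist's pose just before it.
- job_done(): hands the job in; it is judged then, once.
The state is a dict: "time": time; "qpos": joint angles; "qd": joint speeds; "joint_torque": joint torques, N m; "tcp_pos": TCP position; "ee_rot": TCP orientation; "ft_force": force on the tool from outside, world axes, zero at the start; "torque": the same for the moment, N m; "finger_gap": finger opening in mm; "grasp_force": force on a finger pad.
Only numpy, scipy, OpenCV 4.12 (cv2) and the standard library are available. Lean on these libraries where they do the work, as an engineer would, in place of code of your own. Each camera call takes 0.05 s, during which the arm holds its last target. There are 200 camera calls.

### The job

Slide the steel bar on the dark steel plate fully home against both of the plate's stops. Then take the loupe by its handle and hold it level over the bar's small dimple, dimple in the middle of the lens and lens at the height of the dark line on the focus post's collar, without the loupe touching the bar. Finish while still holding it there, without moving the collar or disturbing the other things on the bench.

Things in the scene. Friction and masses are not known exactly. Their poses are not given: they have to be found in the camera images.
- plate: Dark steel plate fixed to the bench, top 8 mm above it, x -90 to +115, y -100 to +80 mm about its origin at bench level; x away from the robot (turned up to 0.3 rad), y left, z up. On it two bright steel stops 12 mm high: long far stop, straight face at x = +45 mm (y -65 to +55); left end stop, face at y = +60 mm (x -25 to +45). A 10 mm post, top 140 mm above the bench, stands at x +100, y +50.
- bar: Loose bright steel bar lying on the plate, 32 mm (x) by 90 (y) by 16 (z), about 0.35 kg; wide dark bore (17 mm) near its left (+y) end, small dimple near its right end. Origin: centre of its underside; axes along its edges, roughly parallel to the plate's. Home against both stops its origin is at x +29, y +15 mm of the plate, axes parallel.
- dimple (a point): The bar's small dimple (5 mm dark dot in an 11 mm scribed ring), on its top face, 25 mm from the bar's centre toward its -y end.
- focus_mark (a point): Centre of the dark line round the middle of the aluminium collar (20 mm across, 10 mm high) on the post. Its height is the focal height wanted for the lens (85 to 125 mm above the bench, differs each time). The collar slides on the post if pushed hard: leave it.
- loupe: Black loupe standing level on the bench, 0.06 kg, 137 mm long. Origin: under its handle, near its centre of mass, at bench level, a good place to grip; x along the handle to the lens, z up. Handle: straight bar 14 mm wide (y), 12 to 28 mm above the underside, x -62 to +26 mm, round foot under x -52 mm. Lens ring 50 mm across, 28 mm high, centred at x +50 mm.
- lens (a point): Centre of the loupe's lens, at x +50 mm, z +20 mm of the loupe (the lens glass is 42 mm across).
- tape_roll: Roll of pale label tape, 88 mm across, 19 mm high, lying flat, loose bystander. It and the loupe swap sides of the bench between starts. Origin: centre of its underside.
- cap_jar: Jar of spare vial caps, 63 mm across, 57 mm high, loose bystander at the back left. Origin: centre of its underside.
Things that resemble listed ones, but are neither listed nor needed, are in the scene too. There is more than one size of the loupe; the job needs the larger.

How it is judged:
By the outcome, as a careful person would: the job done as asked, in the order asked, and still so for the second after the job is handed in, while the arm keeps its last pose, push and grip.
It also fails if it takes over 67 s, if anything falls off the work surface, if the arm or the gripper's body presses on something with over 40 N, if the wrist force passes 120 N, or if a joint passes its speed limit or range.

## Working session

There is one attempt and no reset: what is moved stays moved. The work goes in short steps, Python scripts to look and compute and a shell command to move; the robot and the scene stay as the last step left them, time stands still between calls to the robot, and variables do not carry over. Pictures are saved under pics/ and viewed, at most 10 in all, crops included, and the job is handed in when it is done.

```bash
ls; mkdir -p pics; cat > h.py <<'E'
from plant import *
import numpy as np, cv2, pickle
from scipy.spatial.transform import Rotation as R
def Rm(o):
    o=np.array(o,float)
    return o if o.shape==(3,3) else R.from_euler('xyz',o,degrees=True).as_matrix()
def cap(n):
    s=get_state(); c=capture(n)
    if n=='wrist':
        T=np.eye(4); T[:3,:3]=Rm(s['ee_rot']); T[:3,3]=s['tcp_pos']
        M=T@np.array(c['hand_eye']); c['Rw']=M[:3,:3]; c['ow']=M[:3,3]
    else: c['Rw']=Rm(c['orientation']); c['ow']=np.array(c['origin'],float)
    return c
def ray(c,u,v,z):
    d=c['Rw']@np.array([(u-c['cx'])/c['fx'],(v-c['cy'])/c['fy'],1.])
    return c['ow']+d*(z-c['ow'][2])/d[2]
def pt(c,u,v):
    D=c['depth'][int(round(v)),int(round(u))]
    return c['ow']+c['Rw']@(np.array([(u-c['cx'])/c['fx'],(v-c['cy'])/c['fy'],1.])*D)
def cloud(c):
    v,u=np.mgrid[:420,:560]; D=c['depth']
    P=np.stack([(u-c['cx'])/c['fx']*D,(v-c['cy'])/c['fy']*D,D],-1)
    return P@c['Rw'].T+c['ow']
def proj(c,p):
    q=c['Rw'].T@(np.array(p,float)-c['ow']); return q[0]/q[2]*c['fx']+c['cx'],q[1]/q[2]*c['fy']+c['cy']
def save(n,im): cv2.imwrite('pics/'+n,cv2.cvtColor(im,cv2.COLOR_RGB2BGR))
E
python3 - <<'E'
from h import *
s=get_state(); print({k:np.round(v,2) for k,v in s.items()})
for n in('top','side'):
    c=cap(n); pickle.dump(c,open(n+'0.pkl','wb')); save(n+'0.png',c['color']); print(n,c['fx'],c['orientation'],c['origin'])
E
```

```text
pics
{'time': np.float64(0.0), 'qpos': array([-81.53,  15.85,  86.29,  -0.  ,  77.96,  -6.93]), 'qd': array([ 0.04,  0.01,  0.1 ,  0.  , -0.01, -0.11]), 'joint_torque': array([ 0.000e+00, -4.168e+01, -2.458e+01, -0.000e+00,  1.000e-02,
       -0.000e+00]), 'tcp_pos': array([ 152.6 , -553.83,  230.44]), 'ee_rot': array([-1.7989e+02, -1.0000e-02,  1.5400e+01]), 'ft_force': array([-1.18, -0.64, -0.04]), 'torque': array([0.03, 0.01, 0.02]), 'grasp_force': np.float64(0.0), 'finger_gap': np.float64(85.54)}
top 409.65807722573123 [-173.13533346   -1.73965695  -90.11105384] [ 408.98847589   53.99214898 1073.44198118]
side 529.934443158782 [-123.06488831   -0.1711141  -123.85755986] [-444.62799263  700.13291085  826.67861333]
```

View pics/top0.png

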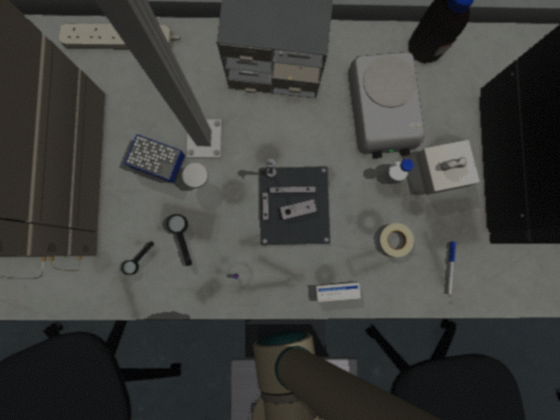

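View pics/side0.png

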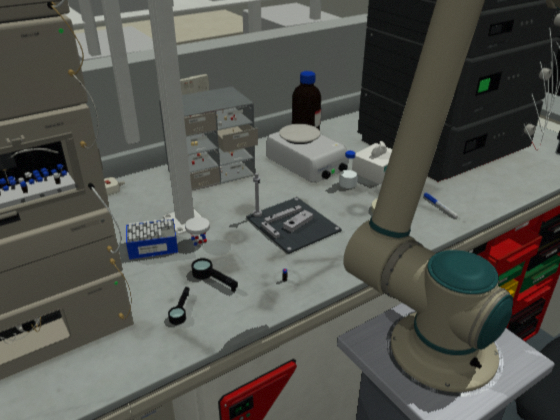

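Top view: plate about (294,205), bar (298,210), post (271,168). There are two loupes: A with its lens at (177,223) and handle to (187,262), and B at (130,267). A looks larger. I'll confirm in a crop with measured lengths.

```bash
python3 - <<'E'
from h import *
c=pickle.load(open('top0.pkl','rb')); im=c['color']
a=cv2.resize(im[195:285,110:210],None,fx=4,fy=4,interpolation=cv2.INTER_CUBIC)
b=cv2.resize(im[150:250,250:340],None,fx=4,fy=4,interpolation=cv2.INTER_CUBIC)
H=400; a=cv2.copyMakeBorder(a,0,400-a.shape[0],0,0,cv2.BORDER_CONSTANT)
save('crop1.png',np.clip(np.hstack([a,b]).astype(float)*1.6,0,255).astype(np.uint8))
P=cloud(c); g=cv2.cvtColor(im,cv2.COLOR_RGB2GRAY)
for (x0,y0,x1,y1) in((160,205,200,272),(115,235,160,280)):
    m=np.zeros_like(g); m[y0:y1,x0:x1]=(g[y0:y1,x0:x1]<50)*255
    cs=cv2.findContours(m,cv2.RETR_EXTERNAL,cv2.CHAIN_APPROX_NONE)[0]; k=max(cs,key=cv2.contourArea)
    q=np.array([ray(c,u,v,24)[:2] for u,v in k[:,0]],np.float32); r=cv2.minAreaRect(q); print('loupe',r, 'px',k[:,0].min(0),k[:,0].max(0))
m=np.zeros_like(g); m[160:250,255:335]=(g[160:250,255:335]<65)*255
m=cv2.morphologyEx(m,cv2.MORPH_CLOSE,np.ones((3,3)))
k=max(cv2.findContours(m,cv2.RETR_EXTERNAL,cv2.CHAIN_APPROX_NONE)[0],key=cv2.contourArea)
q=np.array([ray(c,u,v,8)[:2] for u,v in k[:,0]],np.float32); print('plate',cv2.minAreaRect(q))
E
```

```text
loupe ((455.3538818359375, 281.91375732421875), (133.33328247070312, 56.85576629638672), 30.259765625) px [164 214] [191 265]
loupe ((409.3117980957031, 390.4935607910156), (26.076358795166016, 90.31951904296875), 60.73051452636719) px [131 242] [152 273]
plate ((541.0078735351562, 5.0141448974609375), (205.5989532470703, 191.25363159179688), 1.142618179321289)
```

View pics/crop1.png

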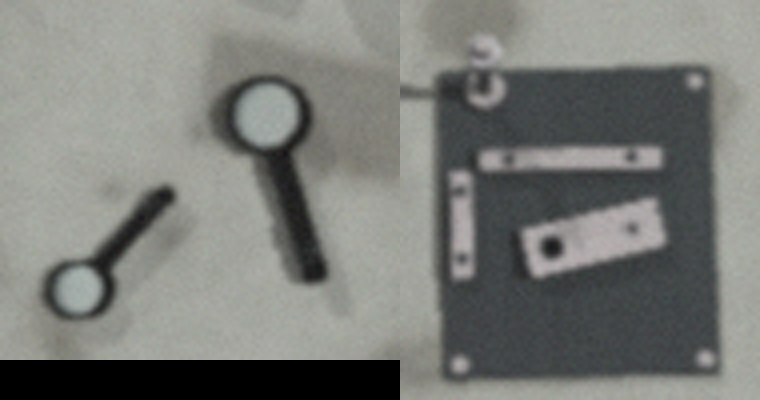

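Crop: loupe A (lens at crop (268,116), measured about 133 mm long) is the larger one; B (80,290) is about 100 mm long, the small decoy. The bar is turned about 13° with its bore at the left and dimple at (632,228), and the stops match the description. Now I'll move the wrist camera over the plate.

```bash
python3 -c "
from h import *
c=cap('wrist');print(np.round(c['hand_eye'],3),c['fx'])"
python3 -m crank '[[[0,0,0],0.135,1],[[0,0,0],0.134,1],[[2.5,-5,0],0,1],[[2.5,-5,0],0,1],[[2.5,-5,0],0,1],[[2.5,-5,0],0,1],[[2.5,-5,0],0,1],[[2.5,-5,0],0,1]]'
python3 -m crank '[[[2.5,-5,0],0,1],[[2.5,-5,0],0,1],[[2.5,-5,0],0,1],[[2.5,-5,0],0,1],[[2,-5,0],0,1],[[0,0,0],0,1]]'
```

```text
[[  -0.      -0.956   -0.292   74.514]
 [   1.      -0.       0.       0.606]
 [  -0.      -0.292    0.956 -142.277]
 [   0.       0.       0.       1.   ]] 368.76371708729573
time: 1.15
tcp_pos: [303.2, -252.7, 231.2]
ee_rot: [180.0, -0.0, -0.1]
ft_force: [1.3, -0.2, 0.8]
finger_gap: 85.4
grasp_force: 0.0
time: 1.9
tcp_pos: [423.4, -1.2, 231.0]
ee_rot: [-179.9, 0.0, 0.4]
ft_force: [-0.5, 0.2, -0.1]
finger_gap: 85.1
grasp_force: 0.0
```

```bash
python3 -m crank '[[[5,0,0],0,1],[[5,0,0],0,1],[[3,0,0],0,1],[[0,0,0],0,1],[[0,0,0],0,1]]'
python3 - <<'E'
from h import *
c=cap('wrist'); pickle.dump(c,open('w1.pkl','wb')); save('w1.png',c['color']); print(get_state()['tcp_pos'])
E
```

```text
time: 2.52
tcp_pos: [551.4, -5.2, 230.8]
ee_rot: [180.0, 0.1, -0.1]
ft_force: [-0.8, 0.7, 0.1]
finger_gap: 85.2
grasp_force: 0.0
[551.23840783  -5.03113836 231.09305314]
```

View pics/w1.png

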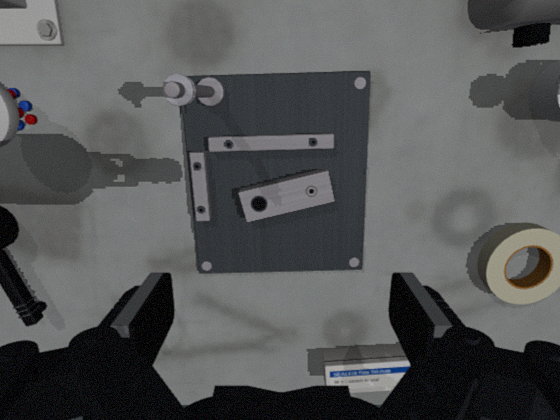

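Wrist view: plate corners about (181,76)–(365,270); far stop (209–334, 143), left stop (200,187); bar with bore (259,204) and dimple (312,191); post and collar (180,90). Next I'll measure these.

```bash
cat > meas.py <<'E'
from h import *
def comps(c,roi,thr):
    g=cv2.cvtColor(c['color'],cv2.COLOR_RGB2GRAY); x0,y0,x1,y1=roi
    m=np.zeros_like(g); m[y0:y1,x0:x1]=(g[y0:y1,x0:x1]>thr)*255
    return sorted(cv2.findContours(m,cv2.RETR_EXTERNAL,cv2.CHAIN_APPROX_NONE)[0],key=cv2.contourArea)[::-1]
def rect(c,k,z):
    q=np.array([ray(c,u,v,z)[:2] for u,v in k[:,0]],np.float32); return q,cv2.minAreaRect(q)
E
python3 - <<'E'
from meas import *
c=pickle.load(open('w1.pkl','rb')); g=cv2.cvtColor(c['color'],cv2.COLOR_RGB2GRAY)
print(g[185:225:2,285], g[125:160:2,270], g[200,190:220])
for k in comps(c,(186,125,365,262),95)[:3]:
    for z in (20,24): print(z,np.round(np.hstack(rect(c,k,z)[1]),1),k[:,0].min(0),k[:,0].max(0))
m=((g<95)*255).astype(np.uint8); m[:60]=0;m[285:]=0;m[:,:175]=0;m[:,385:]=0
m=cv2.morphologyEx(m,cv2.MORPH_CLOSE,np.ones((3,3)))
k=max(cv2.findContours(m,cv2.RETR_EXTERNAL,cv2.CHAIN_APPROX_NONE)[0],key=cv2.contourArea)
a=cv2.approxPolyDP(k,6,True)[:,0]; print([(tuple(p),np.round(ray(c,*p,8)[:2],1)) for p in a])
print('dimple',ray(c,312,191,24),'bore',ray(c,259,204,24))
# screws for plate check
print([np.round(ray(c,u,v,8)[:2],1) for u,v in((207,267),(354,262),(360,83))])
P=cloud(c); print('postdepth',[np.round(P[v,u],1) for u,v in((175,90),(172,90),(285,210),(270,144),(300,250),(260,300))])
E
```

```text
[125 122 128 120 126 123 125 128 127 123 123 127 127 126  57  46  45  47
  48  55] [ 55  57  64  59  59  78 130 122 119 124 125 124 108  47  46  46  47  59] [ 72  53  33  42  95 123 128 121 126 124 120 127 122 123 123 126 125 104
  69  57  52  52  50  49  49  48  48  50  54  56]
20 [529.9 -11.2  31.8  90.4  14. ] [239 171] [334 221]
24 [530.9 -11.1  31.5  89.4  14. ] [239 171] [334 221]
20 [583.1   3.9  13.3 118.4   1.5] [208 134] [333 151]
24 [583.6   3.8  13.1 117.    1.5] [208 134] [333 151]
20 [539.3  74.2  68.1  13.4   1.5] [190 153] [209 220]
24 [540.3  73.3  67.3  13.2   1.5] [190 153] [209 220]
[((np.int32(370), np.int32(71)), array([647.4, -88.7])), ((np.int32(186), np.int32(76)), array([643.2,  82.6])), ((np.int32(195), np.int32(90)), array([630.8,  75.1])), ((np.int32(179), np.int32(108)), array([614.4,  91.5])), ((np.int32(199), np.int32(273)), array([440.1,  84. ])), ((np.int32(361), np.int32(269)), array([444.6, -93. ]))]
dimple [536.57004701 -36.09282734  24.        ] bore [523.41334794  15.87973681  24.        ]
[array([447.3,  74.8]), array([453. , -84.9]), array([636.8, -80. ])]
postdepth [array([629.2,  57.7, 140.4]), array([629.2,  59.7, 139.7]), array([517.3,  -9.8,  24.5]), array([581.5,   4.6,  18.9]), array([467.3, -26.1,   8.2]), array([401.3,  18.4,  -0.5])]
```

```bash
python3 -m crank '[[[-4,0.4,0],-0.027,0.5],[[-3,0.4,0],0,0.5],[[0,0,5],0,0.5],[[0,0,5],0,0.5],[[0,0,5],0,0.5],[[0,0,4],0,0.5],[[0,0,0],0,0.5],[[0,0,0],0,0.5]]'
```

```text
time: 3.58
tcp_pos: [483.6, -13.5, 42.8]
ee_rot: [180.0, -0.1, 1.5]
ft_force: [0.6, -0.4, 0.1]
finger_gap: 42.3
grasp_force: 0.0
```

```bash
python3 -m crank '[[[0,0,2],0,0.5],[[0,0,1],0,0.5],[[0,0,0],0,0.5],[[1,0,0],0,0.5],[[0.8,0,0],0,0.5],[[0.8,0,0],0,0.5],[[0.7,0,0],0,0.5],[[0.5,0,0],0,0.5]]'; python3 -m crank '[[[0.5,0,0],0,0.5],[[0.3,0,0],0,0.5],[[0.2,0,0],0,0.5],[[0,0,0],0,0.5]]';python3 -m crank '[[[0.2,0,0],0,0.5],[[0,0,0],0,0.5]]'
```

```text
time: 4.58
tcp_pos: [520.5, -12.3, 11.2]
ee_rot: [180.0, 0.1, 1.5]
ft_force: [-3.0, 0.4, 3.1]
finger_gap: 42.7
grasp_force: 2.2
time: 5.08
tcp_pos: [531.6, -12.1, 11.2]
ee_rot: [180.0, -0.1, 1.5]
ft_force: [-0.4, 0.3, -1.0]
finger_gap: 42.5
grasp_force: 0.4
time: 5.32
tcp_pos: [533.2, -12.0, 11.3]
ee_rot: [180.0, -0.0, 1.5]
ft_force: [-1.2, 0.4, 0.2]
finger_gap: 42.8
grasp_force: 0.6
```

```bash
python3 -m crank '[[[0.2,0,0],0,0.5],[[0,0,0],0,0.5]]';python3 -m crank '[[[0.2,0,0],0,0.5],[[0,0,0],0,0.5]]'; python3 -m crank '[[[0.1,0,0],0,0.5],[[0,0,0],0,0.5]]'
```

```text
time: 5.58
tcp_pos: [533.2, -11.9, 11.2]
ee_rot: [180.0, 0.2, 1.5]
ft_force: [-6.0, -0.8, 4.1]
finger_gap: 42.6
grasp_force: 2.6
time: 5.82
tcp_pos: [533.2, -11.9, 11.2]
ee_rot: [-180.0, 0.4, 1.6]
ft_force: [-8.4, -1.5, 5.7]
finger_gap: 42.8
grasp_force: 4.3
time: 6.08
tcp_pos: [533.2, -11.9, 11.2]
ee_rot: [-180.0, 0.5, 1.6]
ft_force: [-9.8, -1.3, 9.2]
finger_gap: 43.0
grasp_force: 5.2
```

```bash
python3 -m crank '[[[-1.5,0,0],0,0.5],[[0,0,-3],0,0.3],[[0,0,-2],0,0],[[1.5,4,0],0,0],[[2,3.5,0],0,0],[[0,0,0],0,0],[[0,0,0],0,0]]'
python3 - <<'E'
from meas import *
c=cap('wrist'); pickle.dump(c,open('w2.pkl','wb')); save('w2.png',c['color']); print(get_state()['tcp_pos'],get_state()['finger_gap'])
E
```

```text
time: 6.95
tcp_pos: [559.6, -85.9, 61.1]
ee_rot: [-180.0, 0.0, 1.5]
ft_force: [-1.2, -0.6, -0.1]
finger_gap: -0.2
grasp_force: 0.0
[559.24007135 -85.50563426  61.09549126] 0.194519763909401
```

View pics/w2.png

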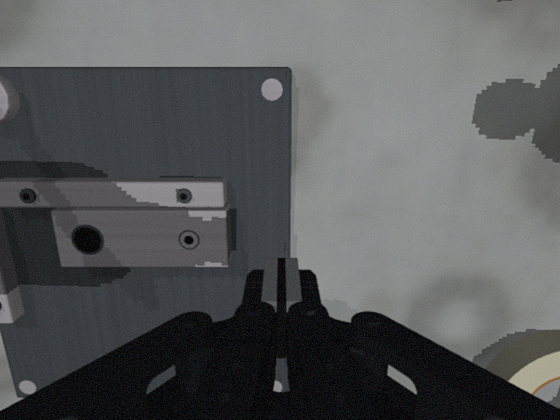

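The bar is flush with the far stop (bore (88,240), dimple (189,240)) and the closed fingers at (281,285) are clear of its right end. I'll descend and push left.

```bash
python3 -m crank '[[[0,0,3],0,0],[[0,0,1.9],0,0],[[0,0,0],0,0],[[0,-1,0],0,0],[[0,-0.8,0],0,0],[[0,-0.8,0],0,0],[[0,-0.7,0],0,0],[[0,-0.5,0],0,0]]'; python3 -m crank '[[[0,-0.4,0],0,0],[[0,-0.3,0],0,0],[[0,-0.2,0],0,0],[[0,0,0],0,0]]';python3 -m crank '[[[0,-0.2,0],0,0],[[0,0,0],0,0]]'
```

```text
time: 8.0
tcp_pos: [559.5, -48.6, 13.0]
ee_rot: [179.9, -0.1, 1.6]
ft_force: [-1.3, -6.0, 4.9]
finger_gap: 0.2
grasp_force: 3.4
time: 8.5
tcp_pos: [559.3, -39.8, 13.0]
ee_rot: [179.9, -0.1, 1.6]
ft_force: [0.1, -5.6, 4.1]
finger_gap: -0.3
grasp_force: 3.1
time: 8.75
tcp_pos: [559.2, -38.0, 13.0]
ee_rot: [179.9, -0.1, 1.6]
ft_force: [-0.4, -4.3, 4.6]
finger_gap: 0.1
grasp_force: 3.5
```

```bash
python3 -m crank '[[[0,-0.2,0],0,0],[[0,0,0],0,0]]'; python3 -m crank '[[[0,-0.2,0],0,0],[[0,0,0],0,0]]';python3 -m crank '[[[0,-0.2,0],0,0],[[0,0,0],0,0]]'
```

```text
time: 9.0
tcp_pos: [559.2, -36.0, 13.0]
ee_rot: [179.9, -0.1, 1.6]
ft_force: [-0.9, -5.5, 5.6]
finger_gap: -0.1
grasp_force: 3.5
time: 9.25
tcp_pos: [559.2, -34.0, 13.0]
ee_rot: [179.9, -0.1, 1.6]
ft_force: [-0.9, -5.3, 5.3]
finger_gap: -0.3
grasp_force: 3.5
time: 9.5
tcp_pos: [559.2, -33.6, 13.0]
ee_rot: [179.7, -0.1, 1.6]
ft_force: [-0.9, -10.3, 5.0]
finger_gap: -0.2
grasp_force: 5.8
```

```bash
python3 -m crank '[[[0,-0.2,0],0,0],[[0,0,0],0,0]]'; python3 -m crank '[[[0,-0.2,0],0,0],[[0,0,0],0,0]]'; python3 -m crank '[[[0,2,0],0,0],[[0,0,-3],0,0],[[0,0,-4],0,0.2],[[-1,-1.5,-5],0,0.4],[[-2,-1,-3],0,0.5],[[0,0,0],0,0.5]]'
python3 - <<'E'
from meas import *
c=cap('wrist'); pickle.dump(c,open('w3.pkl','wb')); save('w3.png',c['color']); print(get_state()['tcp_pos'],get_state()['finger_gap'])
E
```

```text
time: 9.75
tcp_pos: [559.2, -33.4, 13.1]
ee_rot: [179.6, -0.1, 1.7]
ft_force: [-2.0, -16.0, 4.9]
finger_gap: 0.1
grasp_force: 8.3
time: 10.0
tcp_pos: [559.3, -33.2, 13.2]
ee_rot: [179.4, -0.1, 1.8]
ft_force: [-1.3, -22.3, 4.8]
finger_gap: -0.2
grasp_force: 10.7
time: 10.75
tcp_pos: [528.3, -21.9, 164.4]
ee_rot: [-179.9, -0.2, 1.6]
ft_force: [-0.5, -0.0, -0.2]
finger_gap: 42.8
grasp_force: 0.0
[528.18546523 -22.31878785 162.7412381 ] 42.65831201765883
```

View pics/w3.png

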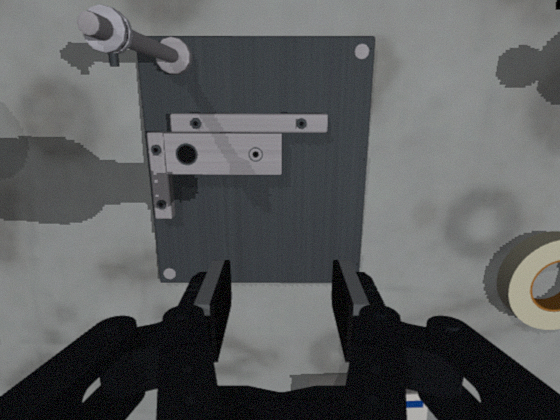

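The bar (164–282, 155) appears to be against both stops (bore (187,154), dimple (256,154)). I'll measure the residual gaps.

```bash
python3 - <<'E'
from meas import *
c=pickle.load(open('w3.pkl','rb')); g=cv2.cvtColor(c['color'],cv2.COLOR_RGB2GRAY)
print(g[128:140,[175,200,230,265,278]].T); print(g[[140,150,160,170],155:175])
k=None
def bl(u0,v0):
    m=np.zeros_like(g);m[v0-6:v0+6,u0-6:u0+6]=(g[v0-6:v0+6,u0-6:u0+6]<75)*255
    n,l,s,ce=cv2.connectedComponentsWithStats(m); i=1+np.argmax(s[1:,4]); return ce[i],s[i,4]
d,_=bl(256,154); m=np.zeros_like(g)
m[140:168,174:200]=(g[140:168,174:200]<75)*255; mm=cv2.moments(m); b=(mm['m10']/mm['m00'],mm['m01']/mm['m00'])
D=ray(c,*d,24);B=ray(c,*b,24);print('dimple',D,'bore',B,'yaw',np.degrees(np.arctan2(-(B-D)[0],(B-D)[1])))
th=np.radians(1.5);Rp=np.array([[np.cos(th),-np.sin(th)],[np.sin(th),np.cos(th)]])
for q in comps(c,(140,105,335,225),95)[:2]: print(np.round(np.hstack(rect(c,q,20)[1]),1))
print('exp dimple',np.array([531.5,7.55])+Rp@[29,-10],(Rp.T@(D[:2]-[531.5,7.55])))
i=cv2.resize(g[105:225,140:300],None,fx=5,fy=5,interpolation=cv2.INTER_NEAREST);cv2.imwrite('pics/c3.png',cv2.convertScaleAbs(i,alpha=1.5))
E
```

```text
[[139 140 132 107  72 107 140 140 139 141 144 141]
 [126 135 127 108  83 104 144 142 139 140 142 138]
 [140 141 137 107  65 100 142 145 139 136 138 138]
 [139 142 138 122  85  96 140 144 142 138 138 141]
 [139 143 136 118  87  91 138 145 139 136 141 142]]
[[138 141 135 139 138 139 143 139 122 121 135 138 137 139 139 141 137 143
  139 138]
 [ 10   8  29  51  61  60 100 140 127 116 128 138 135 142 137 133 136 138
  137 138]
 [134 140 135 137 138 139 133 139 144 116 109 132 142 142 139 143 145 140
  142 141]
 [140 145 138 138 137 137 140 140 141 141 117 104 137 141 140 142 136 139
  144 137]]
dimple [560.16751943  -1.59411445  24.        ] bore [558.95329567  51.39273633  24.        ] yaw 1.3127355585741687
[558.8  30.   31.9 102.9   1.6]
[582.9   3.7  13.4 119.    1.6]
exp dimple [560.75183191  -1.68744175] [28.41833078 -9.89140917]
```

View pics/c3.png

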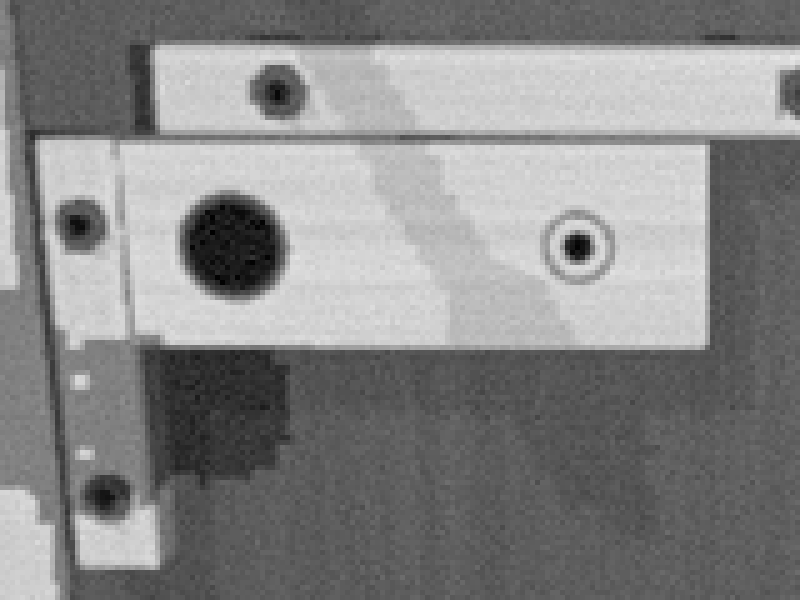

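```bash
python3 -m crank '[[[-2.1,-4.4,0],0,0.5],[[0,0,5],0,0.5],[[0,0,5],0,0.5],[[0,0,3],0,0.5],[[0,0,2],0,0.5],[[1,0,0],0,0.5],[[0.8,0,0],0,0.5],[[0.5,0,0],0,0.5]]'; python3 -m crank '[[[0.3,0,0],0,0.5],[[0.2,0,0],0,0.5],[[0,0,0],0,0.5]]'; python3 -m crank '[[[0.3,0,0],0,0.5],[[0,0,0],0,0.5]]'
```

```text
time: 11.8
tcp_pos: [531.0, 20.8, 13.0]
ee_rot: [180.0, -0.1, 1.5]
ft_force: [1.1, -0.5, -0.4]
finger_gap: 43.1
grasp_force: 0.0
time: 12.18
tcp_pos: [532.4, 21.1, 12.4]
ee_rot: [180.0, 0.2, 1.5]
ft_force: [-4.3, -1.3, 4.1]
finger_gap: 42.4
grasp_force: 2.5
time: 12.42
tcp_pos: [532.4, 21.2, 12.0]
ee_rot: [-180.0, 0.5, 1.6]
ft_force: [-9.7, -1.3, 8.2]
finger_gap: 42.1
grasp_force: 4.9
```

```bash
python3 -m crank '[[[-1.5,0,0],0,0.5],[[-1,0,-4],0,0.7],[[0,0,-6],0,1],[[0,0,-6],0,1],[[0,-3,-5],0,1],[[0,-5,0],0,1],[[0,-5,0],0,1],[[0,-5,0],0,1]]'; python3 -m crank '[[[0,-5,0],0,1],[[0,0,0],0,1],[[0,0,0],0,1]]'
python3 - <<'E'
from meas import *
c=cap('wrist'); pickle.dump(c,open('w4.pkl','wb')); save('w4.png',c['color']); print(get_state()['tcp_pos'])
t=pickle.load(open('top0.pkl','rb')); print('pole',ray(t,203,138,5),'lens',ray(t,177,223,20),'tail',ray(t,187,262,20),'jar',ray(t,195,175,57),proj(c,ray(t,177,223,20)))
E
```

```text
time: 13.42
tcp_pos: [507.9, 202.3, 222.8]
ee_rot: [-179.9, -0.2, 1.5]
ft_force: [0.3, 0.8, -0.9]
finger_gap: 85.6
grasp_force: 0.0
time: 13.8
tcp_pos: [506.0, 250.4, 222.2]
ee_rot: [180.0, -0.1, 1.6]
ft_force: [-0.1, 0.1, 0.3]
finger_gap: 85.4
grasp_force: 0.0
[506.02555018 249.80893531 222.21975427]
pole [721.09465248 241.50323693   5.        ] lens [492.78313633 300.06656913  20.        ] tail [393.84269576 272.02130594  20.        ] jar [610.45396274 250.21046846  57.        ] (np.float64(228.3755633970619), np.float64(189.96993149715186))
```

View pics/w4.png

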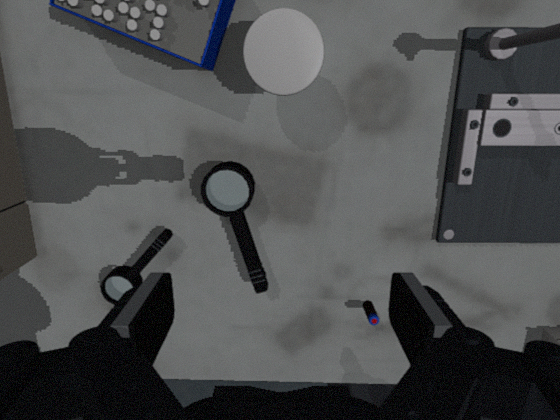

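Wrist view: large loupe with its lens at (228,189) and handle tail at (262,284), the small decoy at (119,285), and the jar at (284,50). Next: exact loupe pose, and the collar height from depth.

```bash
python3 - <<'E'
from meas import *
c=pickle.load(open('w4.pkl','rb')); g=cv2.cvtColor(c['color'],cv2.COLOR_RGB2GRAY)
m=np.zeros_like(g); roi=(slice(150,298),slice(190,285)); m[roi]=(g[roi]<40)*255
k=max(cv2.findContours(m,cv2.RETR_EXTERNAL,cv2.CHAIN_APPROX_NONE)[0],key=cv2.contourArea)
q=np.array([ray(c,u,v,28)[:2] for u,v in k[:,0]],np.float32); print(cv2.minAreaRect(q))
# glass ellipse
gl=np.zeros_like(g); gl[165:215,203:253]=(g[165:215,203:253]>90)*255
kk=max(cv2.findContours(gl,cv2.RETR_EXTERNAL,cv2.CHAIN_APPROX_NONE)[0],key=cv2.contourArea)
e=cv2.fitEllipse(kk); print(e,ray(c,*e[0],20))
P=cloud(c); L=ray(c,*e[0],20)[:2]
# handle points: in mask, >32mm from lens, depth-based
h=P[(m>0)]; h=h[(np.linalg.norm(h[:,:2]-L,axis=1)>32)&(h[:,2]>22)&(h[:,2]<34)]
l=cv2.fitLine(h[:,:2].astype(np.float32),cv2.DIST_HUBER,0,.01,.01).ravel(); print('line',l,np.degrees(np.arctan2(l[1],l[0])),'z',np.median(h[:,2]),len(h))
d=l[:2]; s=(h[:,:2]-L)@d; print('tail s',s.min(),s.max(),'offset L',np.cross(d,L-l[2:]))
p=h[:,:2]-l[2:]; w=p@[-d[1],d[0]]; print('w',w.min(),w.max())
ro=P[(m>0)]; ro=ro[(np.linalg.norm(ro[:,:2]-L,axis=1)<30)&(ro[:,2]>22)&(ro[:,2]<34)]; print('ring',cv2.minEnclosingCircle(ro[:,:2].astype(np.float32)))
for n in('w1','w3','side0'):
    c=pickle.load(open(n+'.pkl','rb'));P=cloud(c); r=np.linalg.norm(P[...,:2]-[629.8,59.5],axis=-1)
    z=P[...,2][(r<13)&(P[...,2]>20)&(P[...,2]<150)]; print(n,np.histogram(z,np.arange(60,150,3)))
    s=(r<16)&(P[...,2]>60); v,u=np.nonzero(s); print(u.min(),u.max(),v.min(),v.max())
E
```

```text
((453.60760498046875, 294.1881408691406), (136.780029296875, 51.30828857421875), 7.617892265319824)
((227.10610961914062, 189.85906982421875), (38.266048431396484, 41.485843658447266), 113.99111938476562) [492.85948402 301.2855482   20.        ]
line [9.5260280e-01 3.0421689e-01 4.2793680e+02 2.7843225e+02] 17.711056 z 27.50827599495574 1013
tail s -110.38156268381594 -31.098593511447582 offset L 2.0195373083734083
w -6.5755089297813045 8.14637407022181
ring ((490.744873046875, 299.35980224609375), 27.320955276489258)
w1 (array([ 11,  10,   8,  10,  11,  11,  11,   8,  12,  10,   8,   3,   0,
         0,   0,   0,   0,   0,   2,  50,  34, 202, 317,  15,  21,  32,
       202,   3,   0]), array([ 60,  63,  66,  69,  72,  75,  78,  81,  84,  87,  90,  93,  96,
        99, 102, 105, 108, 111, 114, 117, 120, 123, 126, 129, 132, 135,
       138, 141, 144, 147]))
163 206 74 113
w3 (array([ 29,  24,  37,  28,  30,  32,  30,  36,  37,  41,  37,  44,  34,
        49,  20,   1,   0,   0,   8, 162, 125, 422, 669,  75,  73,  88,
       479,  10,   0]), array([ 60,  63,  66,  69,  72,  75,  78,  81,  84,  87,  90,  93,  96,
        99, 102, 105, 108, 111, 114, 117, 120, 123, 126, 129, 132, 135,
       138, 141, 144, 147]))
77 160 5 66
side0 (array([ 4,  3,  5,  1,  2,  5,  4,  4,  4,  3,  4,  4,  5,  3,  4,  4,  4,
        3,  1,  6,  2, 12,  8,  5,  4,  3,  3,  1,  0]), array([ 60,  63,  66,  69,  72,  75,  78,  81,  84,  87,  90,  93,  96,
        99, 102, 105, 108, 111, 114, 117, 120, 123, 126, 129, 132, 135,
       138, 141, 144, 147]))
253 259 172 198<stdin>:14: DeprecationWarning: Arrays of 2-dimensional vectors are deprecated. Use arrays of 3-dimensional vectors instead. (deprecated in NumPy 2.0)
```

```bash
python3 -m crank '[[[0,0,0],-0.146,0.5],[[0,0,0],-0.146,0.5],[[-2.4,-2.6,0],0,0.5],[[-2.4,-2.6,0],0,0.5],[[0,0,5],0,0.5],[[0,0,5],0,0.5],[[0,0,5],0,0.5],[[0,0,0],0,0.5]]'
python3 - <<'E'
from meas import *
c=cap('wrist'); pickle.dump(c,open('w5.pkl','wb')); s=get_state(); print(s['tcp_pos'],s['ee_rot'])
g=cv2.cvtColor(c['color'],cv2.COLOR_RGB2GRAY)
print('lens px expected',proj(c,[491.6,300,20]))
u,v=map(int,proj(c,[491.6,300,20])); x=slice(max(u-60,0),u+60);y=slice(max(v-60,0),v+60)
gl=np.zeros_like(g); gl[y,x]=(g[y,x]>90)*255
lab=cv2.connectedComponents(gl)[1]; mm=((lab==lab[v,u])*255).astype(np.uint8)
kk=max(cv2.findContours(mm,cv2.RETR_EXTERNAL,cv2.CHAIN_APPROX_NONE)[0],key=cv2.contourArea); e=cv2.fitEllipse(kk); print(e,ray(c,*e[0],20))
for r in (v+75,v+90,v+105,v+120): print(r,[int(i) for i in g[r,u-40:u+40]])
save('w5.png',c['color'])
for n in('w1','w3'):
    c=pickle.load(open(n+'.pkl','rb'));P=cloud(c); top=P[(P[...,2]>137)&(P[...,2]<145)&(np.linalg.norm(P[...,:2]-[629.8,59.5],axis=-1)<13)]
    a=top.mean(0); r=np.linalg.norm(P[...,:2]-a[:2],axis=-1); z=P[...,2][(r>6)&(r<9)&(P[...,2]>110)&(P[...,2]<135)]; print(n,a,np.percentile(z,[10,30,50,70,90]),len(z))
E
```

```text
time: 14.85
tcp_pos: [441.5, 282.2, 69.4]
ee_rot: [179.9, 0.5, 18.2]
ft_force: [-0.3, 0.4, 0.3]
finger_gap: 42.7
grasp_force: 0.0
[443.66744895 283.42230695  71.76161924] [1.79971120e+02 1.50011296e-01 1.81677616e+01]
lens px expected (np.float64(277.0970890577376), np.float64(138.3279072933574))
((276.1988525390625, 133.72317504882812), (80.0330810546875, 81.64350128173828), 177.4700927734375) [493.67033423 301.15367362  20.        ]
213 [80, 80, 78, 79, 78, 78, 81, 80, 81, 81, 76, 79, 79, 81, 80, 82, 78, 79, 81, 77, 84, 84, 82, 81, 81, 84, 64, 3, 13, 9, 8, 9, 8, 10, 0, 1, 12, 13, 2, 12, 17, 3, 23, 6, 18, 0, 10, 1, 4, 12, 2, 13, 63, 101, 109, 113, 107, 106, 108, 106, 111, 108, 106, 108, 113, 107, 113, 108, 108, 109, 109, 109, 105, 109, 110, 113, 120, 120, 120, 119]
228 [130, 127, 128, 122, 104, 78, 82, 80, 77, 79, 79, 80, 82, 78, 78, 82, 80, 76, 82, 80, 76, 77, 76, 80, 83, 82, 61, 22, 0, 8, 6, 21, 0, 7, 5, 15, 14, 12, 0, 15, 3, 0, 19, 15, 0, 8, 9, 10, 9, 0, 1, 21, 86, 123, 117, 118, 115, 114, 115, 119, 119, 114, 123, 130, 129, 123, 128, 131, 128, 126, 129, 127, 122, 130, 127, 129, 1
[... 254 characters left out ...]
119, 120, 117, 116, 123, 125, 127, 128, 128, 130, 126, 129, 128, 125, 130, 132, 127, 128, 131, 130, 132, 129, 135]
258 [128, 128, 133, 134, 132, 131, 117, 79, 76, 82, 78, 81, 85, 80, 78, 74, 75, 77, 77, 78, 81, 79, 80, 81, 80, 82, 68, 36, 11, 13, 26, 1, 18, 7, 19, 15, 15, 12, 24, 13, 18, 24, 19, 17, 29, 22, 31, 19, 12, 17, 5, 27, 90, 119, 118, 116, 115, 113, 119, 124, 129, 129, 128, 126, 134, 129, 133, 128, 130, 132, 129, 128, 132, 132, 131, 134, 133, 130, 131, 132]
w1 [629.43843528  59.44938015 139.40157507] [125.34784136 125.88819544 126.22611634 126.60944671 127.24546785] 305
w3 [629.32971134  59.35056749 139.31060465] [120.55703998 125.51733603 126.10583403 126.52104729 127.11761035] 715
```

View pics/w5.png

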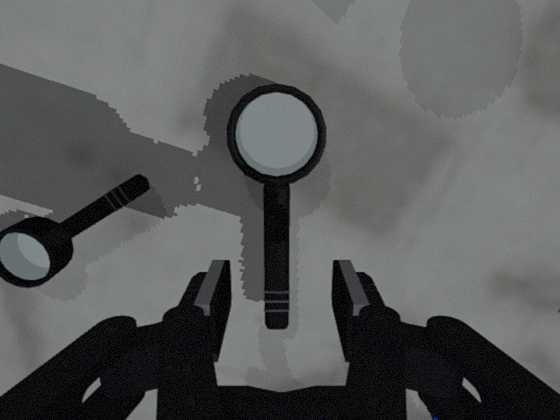

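The large loupe is straight between the fingers, lens at (276,134), handle at u≈276, with the decoy off at left. I'll descend and grip.

```bash
python3 -m crank '[[[0.2,-0.1,3],0,0.5],[[0,0,2.5],0,0.5],[[0,0,1.1],0,0.5],[[0,0,0],0,0.5]]'; python3 -m crank '[[[0,0,0],0,0],[[0,0,0],0,0],[[0,0,0],0,0],[[0,0,0],0,0]]'
```

```text
time: 15.4
tcp_pos: [446.6, 286.5, 7.3]
ee_rot: [-180.0, -0.1, 18.2]
ft_force: [-0.1, 0.3, -0.7]
finger_gap: 42.8
grasp_force: 0.0
time: 15.9
tcp_pos: [446.6, 286.8, 7.7]
ee_rot: [-180.0, -0.2, 18.3]
ft_force: [-1.2, -1.1, 6.1]
finger_gap: 12.7
grasp_force: 59.5
```

```bash
python3 -m crank '[[[0,0,-2],0,0],[[0,0,-4],0,0],[[0,0,-4],0,0],[[0,0,-3],0.1,0],[[0,0,0],0.1,0],[[0,0,0],0.092,0],[[0,0,0],0,0]]'; python3 -m crank '[[[0.8,4.1,0],0,0],[[0.8,4.1,0],0,0],[[0.8,4.1,0],0,0],[[0.8,4.1,0],0,0],[[0.8,4.1,0],0,0],[[0.8,4.1,0],0,0],[[0.8,4.1,0],0,0],[[0,0.4,0],0,0]]'; python3 -m crank '[[[0,0,0],0,0],[[0,0,0],0,0],[[0,0,0],0,0]]'
cat > m6.py <<'E'
from meas import *
import sys
c=cap('wrist'); pickle.dump(c,open('w6.pkl','wb')); s=get_state(); print(s['time'],s['tcp_pos'],s['ee_rot'],s['grasp_force'])
g=cv2.cvtColor(c['color'],cv2.COLOR_RGB2GRAY); save('w6.png',c['color'])
z=s['tcp_pos'][2]+12.3; Rt=Rm(s['ee_rot']); L0=np.array(s['tcp_pos'])+Rt@[50,0,-12.3]
u,v=map(int,proj(c,L0)); print('lens exp',L0,u,v)
P=cloud(c); r=np.linalg.norm(P[...,:2]-L0[:2],axis=-1)
q=P[(r<32)&(P[...,2]>z-20)&(P[...,2]<z+25)]; print('ring z pct',np.percentile(q[:,2],[10,50,90,98]),len(q))
ro=q[(q[:,2]>np.percentile(q[:,2],98)-4)]; print('ring circ',cv2.minEnclosingCircle(ro[:,:2].astype(np.float32)))
# rim tilt: plane fit on rim-top points
rim=q[(np.abs(q[:,2]-np.percentile(q[:,2],95))<4)]; A=np.c_[rim[:,0]-L0[0],rim[:,1]-L0[1],np.ones(len(rim))]; print('plane',np.linalg.lstsq(A,rim[:,2],rcond=None)[0])
E
python3 m6.py
```

```text
time: 16.77
tcp_pos: [445.4, 286.3, 136.6]
ee_rot: [-180.0, -0.0, 1.6]
ft_force: [-0.2, -0.4, -0.8]
finger_gap: 12.5
grasp_force: 58.6
time: 17.77
tcp_pos: [510.1, -5.4, 136.3]
ee_rot: [180.0, -0.0, 1.4]
ft_force: [0.0, -0.1, -0.6]
finger_gap: 12.8
grasp_force: 58.8
time: 18.15
tcp_pos: [509.1, -2.0, 136.3]
ee_rot: [-180.0, 0.0, 1.6]
ft_force: [0.4, -0.6, -1.3]
finger_gap: 12.6
grasp_force: 58.8
18.2 [509.16821432  -2.10188134 136.35197612] [-1.79996582e+02 -1.36581850e-03  1.62972854e+00] 58.79185080528259
lens exp [559.14771673  -0.68060846 148.653168  ] 279 167
ring z pct [149.53287086 150.6399027  156.28103476 156.96655043] 16921
ring circ ((554.8953857421875, -1.2985789775848389), 27.858638763427734)
plane [ 3.56306486e-03 -1.01622888e-03  1.55781235e+02]
```

```bash
python3 -m crank '[[[0.1,0.1,1],0,0],[[0,0,1],0,0],[[0,0,0.7],0,0],[[0,0,0],0,0],[[0,0,0],0,0],[[0,0,0],0,0]]'
cat >> m6.py <<'E'
x=slice(u-60,u+60);y=slice(max(v-60,0),v+60)
dk=np.zeros_like(g); dk[y,x]=(g[y,x]<45)*255
cs=cv2.findContours(dk,cv2.RETR_CCOMP,cv2.CHAIN_APPROX_NONE); big=sorted([k for k in cs[0] if len(k)>20],key=cv2.contourArea)[::-1][:3]
for k in big:
    e=cv2.fitEllipse(k); print('ell',np.round(np.hstack(e),1),'z20',ray(c,*e[0],L0[2])[:2],'z28',ray(c,*e[0],L0[2]+8)[:2])
t=cap('top'); s2=cap('side'); pickle.dump((t,s2),open('ts.pkl','wb'))
a=cv2.resize(s2['color'][140:280,200:360],None,fx=2.5,fy=2.5,interpolation=cv2.INTER_CUBIC)
w=c['color'][:,60:460][0:350]
save('fin.png',np.clip(np.hstack([w,a]).astype(float)*1.4,0,255).astype(np.uint8))
Lw=L0; print('proj dimple,mark side',proj(s2,[560.4,-1.7,24]),[proj(s2,[629.6,59.5,zz]) for zz in(116.5,121.5,126.5,140)],proj(s2,L0))
gs=s2['color'].mean(2); pu,pv=proj(s2,[629.6,59.5,121.5]); pu=int(round(pu)); print(np.round(gs[int(pv)-12:int(pv)+12,pu-4:pu+5]).astype(int),int(pv)-12)
E
python3 m6.py
```

```text
time: 18.95
tcp_pos: [510.7, -4.1, 109.6]
ee_rot: [180.0, -0.0, 1.5]
ft_force: [1.1, -0.2, -1.0]
finger_gap: 12.6
grasp_force: 58.8
19.0 [510.64731326  -4.08862036 109.58806124] [ 1.79988245e+02 -4.08859455e-02  1.53173790e+00] 58.79258394241333
lens exp [560.62059258  -2.74979846 121.92373756] 279 168
ring z pct [122.87374828 123.98635608 129.64732024 130.31969857] 16929
ring circ ((556.4096069335938, -3.418610095977783), 27.945016860961914)
plane [ 4.18936693e-03 -2.43660951e-04  1.29158004e+02]
ell [279.  167.3 121.3 129.2  52.7] z20 [560.90528938  -2.57894642] z28 [562.40111394  -2.5785555 ]
ell [340.5 229.8  48.2  68.   46.9] z20 [537.81431508 -26.20809136] z28 [540.73103274 -24.75369123]
proj dimple,mark side (np.float64(289.86443307227705), np.float64(213.44551683822974)) [(np.float64(257.09993055324617), np.float64(180.03716831366424)), (np.float64(257.0571403593645), np.float64(178.42491427989185)), (np.float64(257.01418675006573), np.float64(176.80650306052536)), (np.float64(256.89738838135384), np.float64(172.40576017970665))] (np.float64(290.5321541823243), np.float64(182
[... 258 characters left out ...]
 56  87 136 141 139 141 144 143]
 [ 83  69 110 139 142 132 142 145 144]
 [ 91  79 103 116 114 119 139 144 144]
 [105  97  79  80  82 111 141 143 144]
 [125 115  79  73  80 120 145 144 145]
 [120 106  77  75  86 132 149 149 146]
 [ 98  91  85  88 110 135 136 142 147]
 [ 90  85  94 100 116 113 104 133 147]
 [ 83  69  75  80  80  66  70 130 147]
 [102  79  70  70  68  41  65 132 147]
 [134 119  85  80  73  47  67 130 149]
 [149 140  85  73  72  81 113 140 149]
 [154 143  83  75  76 109 142 152 154]
 [151 142  84  73  78 107 147 153 152]
 [151 140  82  72  76 103 149 151 151]
 [152 142  85  74  75 101 148 152 151]
 [152 145  85  74  74 102 149 154 154]
 [155 146  83  73  74 103 151 156 154]] 166
```

View pics/fin.png

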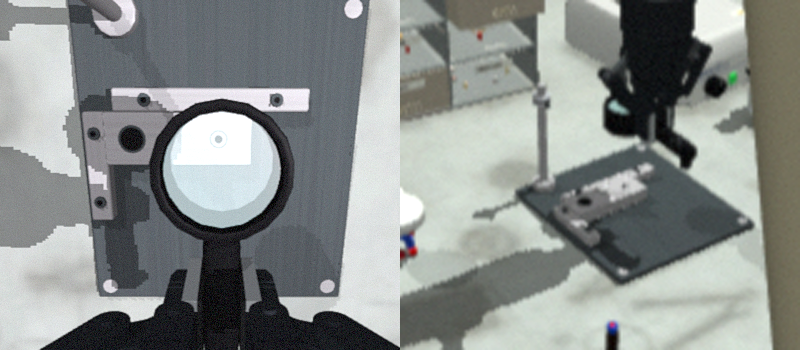

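The bar is still home; the dimple is seen through the lens at (278,139) in full-image pixels and the ring centre is at (279,167). The side view shows the loupe level and clear. Depth puts the rim 3.4 mm above the collar top, against 3 mm wanted. One last XY check.

```bash
python3 - <<'E'
from meas import *
c=pickle.load(open('w6.pkl','rb')); g=cv2.cvtColor(c['color'],cv2.COLOR_RGB2GRAY)
w=g[131:148,270:288].astype(float); print(w.astype(int)[4:13,4:14]); w=np.clip(np.median(w)-12-w,0,None); yy,xx=np.mgrid[131:148,270:288]
u,v=(w*xx).sum()/w.sum(),(w*yy).sum()/w.sum(); print(u,v,ray(c,u,v,24))
c3=pickle.load(open('w3.pkl','rb')); b3=ray(c3,256,154.2,24); print(b3)
# bore now
k=np.zeros_like(g); k[120:158,170:212]=(g[120:158,170:212]<55)*255; n,l,s,ce=cv2.connectedComponentsWithStats(k); i=1+np.argmax(s[1:,4]); print('bore',ce[i],ray(c,*ce[i],24))
print(get_state()['tcp_pos'],get_state()['ee_rot'])
# collar line: samples along post axis in w3 and w1
for n in('w3','w1'):
    c=pickle.load(open(n+'.pkl','rb')); gg=c['color'].mean(2).astype(np.float32)
    o=c['ow'];a=np.array([629.9,59.9]); d=(o[:2]-a)/np.linalg.norm(o[:2]-a)
    for zz in np.arange(114,130,1.): 
        p=proj(c,[*(a+d*10),zz]); print(n,zz,round(float(cv2.getRectSubPix(gg,(1,1),p)[0,0])),end='; ')
    print()
E
```

```text
[[201 193 177 166 163 171 184 198 202 199]
 [196 177 151 139 146 141 154 176 193 195]
 [184 157 142 142 138 144 142 153 182 201]
 [176 145 139 144 145 144 137 140 169 200]
 [180 145 140 144 144 143 146 143 171 201]
 [179 147 143 146 146 148 137 144 174 196]
 [187 166 145 141 139 138 145 159 184 199]
 [196 190 164 148 148 148 159 184 202 197]
 [198 198 196 180 171 173 190 199 203 198]]
277.9871273712737 138.85636856368563 [560.1408973   -1.49428414  24.        ]
[560.03131117  -2.22889397  24.        ]
bore [191.33090909 138.56727273] [558.9026938   51.42697817  24.        ]
[510.53126339  -4.07100838 109.53615331] [ 1.79989093e+02 -3.03885929e-02  1.53314568e+00]
w3 114.0 70; w3 115.0 71; w3 116.0 70; w3 117.0 69; w3 118.0 70; w3 119.0 80; w3 120.0 83; w3 121.0 101; w3 122.0 108; w3 123.0 81; w3 124.0 44; w3 125.0 64; w3 126.0 80; w3 127.0 97; w3 128.0 137; w3 129.0 154; 
w1 114.0 61; w1 115.0 61; w1 116.0 62; w1 117.0 66; w1 118.0 70; w1 119.0 77; w1 120.0 88; w1 121.0 99; w1 122.0 106; w1 123.0 108; w1 124.0 110; w1 125.0 110; w1 126.0 108; w1 127.0 106; w1 128.0 115; w1 129.0 126;
```

```bash
python3 - <<'E'
from meas import *
for n in('w3','w1'):
    c=pickle.load(open(n+'.pkl','rb')); g=c['color'].mean(2).astype(np.float32); P=cloud(c)
    r=np.linalg.norm(P[...,:2]-[629.6,59.4],axis=-1)
    m=(r<13)&(P[...,2]>112)&(P[...,2]<135)
    m=m&(r>0); 
    for lo,hi in((0,35),(35,55),(55,75),(75,100),(100,130),(130,256)):
        k=m&(g>=lo)&(g<hi)&(r>8.7); 
        if k.sum()>3: print(n,lo,k.sum(),np.round(np.percentile(P[...,2][k],[10,50,90]),1),np.round(np.median(r[k]),1))
c=pickle.load(open('w3.pkl','rb')); g=c['color'].mean(2); P=cloud(c)
a=np.array(proj(c,[629.5,59.4,140])); b=np.array(proj(c,[629.5,59.4,8])); d=(b-a)/np.linalg.norm(b-a); print(a,b)
for off in(-4,0,4):
  print('off',off)
  for t in np.arange(-10,46,1.5):
    q=a+d*t+off*np.array([-d[1],d[0]]); i,j=int(round(q[1])),int(round(q[0])); print((round(float(t),1),int(g[i,j]),round(float(P[i,j,2]),1),round(float(np.hypot(*(P[i,j,:2]-[629.5,59.4]))),1)),end=' ')
  print()
E
```

```text
w3 35 51 [118.7 120.1 124.4] 10.5
w3 55 127 [118.2 120.9 125.3] 9.6
w3 75 159 [118.  120.9 126.3] 9.3
w3 100 123 [118.6 124.4 126.7] 9.2
w3 130 156 [125.2 126.2 127.2] 9.1
w1 35 25 [118.8 119.7 120.8] 11.6
w1 55 35 [117.3 119.5 124.6] 9.6
w1 75 68 [119.7 125.1 126.7] 9.3
w1 100 80 [122.7 125.9 126.9] 9.2
w1 130 56 [125.4 126.2 127.1] 9.1
[88.62552357 22.80841031] [176.29457466  56.6816781 ]
off -4
(-10.0, 137, 139.7, 4.1) (-8.5, 139, 141.1, 2.9) (-7.0, 135, 139.8, 2.8) (-5.5, 137, 139.5, 2.6) (-4.0, 141, 139.6, 2.1) (-2.5, 141, 138.9, 2.1) (-1.0, 142, 140.0, 1.5) (0.5, 140, 139.8, 1.8) (2.0, 142, 140.1, 1.9) (3.5, 144, 138.8, 1.9) (5.0, 144, 139.4, 2.6) (6.5, 143, 139.1, 2.8) (8.0, 126, 138.9, 3.4) (9.5, 102, 140.2, 4.3) (11.0, 78, 139.7, 4.5) (12.5, 69, 137.4, 4.3) (14.0, 74, 135.9, 4.0) (15.5, 66, 135.0, 4.5) (17.0, 70, 132.8, 3.9) (18.5, 74, 132.8, 4.3) (20.0, 66, 130.6, 4.2) (21.5, 77, 129.1, 4.0) (23.0, 89, 126.9, 4.0) (24.5, 105, 127.5, 4.6) (26.0, 142, 125.1, 4.1) (27.5, 152, 125.1, 4.9) (29.0, 156, 126.0, 5.6) (30.5, 161, 126.5, 6.7) (32.0, 156, 125.8, 6.9) (33.5, 155, 126.1,
[... 1288 characters left out ...]
 (2.0, 131, 140.2, 1.6) (3.5, 139, 138.7, 1.8) (5.0, 133, 138.6, 1.8) (6.5, 131, 139.0, 2.4) (8.0, 131, 140.6, 3.5) (9.5, 129, 139.6, 3.6) (11.0, 78, 138.9, 3.8) (12.5, 59, 139.0, 4.4) (14.0, 64, 137.7, 4.4) (15.5, 63, 136.8, 4.7) (17.0, 62, 134.3, 4.1) (18.5, 61, 133.6, 4.1) (20.0, 62, 133.0, 4.7) (21.5, 67, 131.7, 4.5) (23.0, 56, 128.7, 4.1) (24.5, 64, 129.0, 4.6) (26.0, 94, 126.2, 4.0) (27.5, 139, 126.1, 4.6) (29.0, 140, 126.9, 5.5) (30.5, 138, 125.8, 6.0) (32.0, 143, 126.4, 6.6) (33.5, 140, 126.1, 7.0) (35.0, 147, 125.6, 7.5) (36.5, 145, 126.9, 8.6) (38.0, 127, 126.2, 9.1) (39.5, 82, 126.7, 9.9) (41.0, 82, 124.7, 9.5) (42.5, 138, 120.0, 8.6) (44.0, 132, 119.1, 8.6) (45.5, 79, 118.6, 9.4)
```

The collar top at 126.3 gives a mark at about 121.5, and the lens is at about 121.7. I'll make a small 1 mm y correction, then hand in.

```bash
python3 -m crank '[[[-0.02,-0.1,0.02],0,0],[[0,0,0],0,0],[[0,0,0],0,0],[[0,0,0],0,0],[[0,0,0],0,0],[[0,0,0],0,0]]' && python3 -c "
from plant import *
print(job_done())"
```

```text
time: 19.85
tcp_pos: [510.1, -3.0, 109.0]
ee_rot: [180.0, 0.0, 1.5]
ft_force: [0.3, -0.9, -0.3]
finger_gap: 12.5
grasp_force: 58.8
the job is handed in; nothing more can be done
None
```

I handed the job in at about 20 s of robot time: the bar is home against both stops, and the larger loupe is held level over the dimple. By my measurements the lens is centred to about 1 mm and within about 1 mm of the focus mark's height; no verdict came back.

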